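File the weeder's edge on forward strokes

TASK

Take the file by its wooden grip and dress the upturned blade of the clamped weeder with at least three forward strokes: each nose first towards the weeder's wooden handle, square across the edge, with a light steady pressure, long enough to start well on the nose half and end well on the tail half of the file, and lift it clear of the blade for every return, never dragging it backwards. Then gently lay the file flat in the empty wooden tray on its cutting face and let go. Touch the weeder with nothing but the file, do not overload its blade, and leave the other things where they are.

Things in the scene. Friction and masses are not known exactly. Their poses are not given: they have to be found in the camera images.
- file_grip (a point): centre of the file's wooden grip, which is 90 mm long (x), 24 mm wide (y) and 32 mm high (z) and spans 23 to 55 mm above the cutting face, on two 14 mm wide posts over the file's middle. This point is 39 mm above the cutting face. x points to the nose, z up. A firm grip (60 N or more) stops the file rocking in the fingers.
- file_nose (a point): tip of the file's nose, 118 mm along x from the middle and 4 mm above the cutting face; axes as for file_grip. The file is a flat steel bar 200 x 30 x 8 mm lying on its cutting face, with an 18 mm wide nose tab; about 0.35 kg in all; its friction is not known.
- weeder: steel weeder clamped to the ledge on a base 130 x 90 mm. Origin on the ledge (z = 0) straight below the blade's edge; x points from the blade to the wooden handle (its end 197 mm away) and is the strokes' forward direction; z up. The upright blade's level top edge runs along y, 64 mm wide, 4 mm thick, centred on y = 0. Clamp, neck and handle stay below 52 mm.
- blade_foot (a point): foot of the blade, on the weeder's x and y origin, 32 mm above the ledge. The edge above it stands 71 to 100 mm above the ledge, differing from start to start and not measured: find it by touch. The edge gives about 4 N per mm downward and 1 N per mm along x. Under 3 N the file does not bite, over 14 N overloads the blade, 7 to 8 N is right.
- blade (a joint): how far the blade is pushed along the weeder's x by the drag of the file (m): positive on a forward stroke, negative when the file is dragged backwards (more than 1.5 mm is a backward drag), 0 when free
- tray: empty open wooden tray, 300 (x) x 120 (y) x 30 mm high, walls and floor 6 mm thick, fixed on the ledge; origin at the centre of its underside, z up. The file lies in it lengthwise either way round.
- pots: the stack of three clay pots, 115 mm across, 158 mm high; origin on its underside; a bystander, to be left where it is
- small_pot: a single clay pot, 84 mm across, 64 mm high; origin on its underside; a bystander, to be left where it is
- scoop: the blue plastic scoop, 200 mm long, 45 mm high; origin on its underside; a bystander, to be left where it is
- jar: the empty glass jar with its screw lid, 76 mm across, 108 mm high; origin on its underside; a bystander, to be left where it is
- mallet: the wooden mallet lying down, 270 mm long, head 55 x 110 x 55 mm; origin on its underside; a bystander, to be left where it is
- brush: a wire brush lying bristles down, 190 mm long, 28 mm wide, 24 mm high; origin on its underside; a bystander, to be left where it is
Mind the look-alikes: they are no part of the job. There is more than one size of the part that bears file_grip; the job needs the smaller.

How it is judged:
By the outcome, as a careful person would: the job done as asked, in the order asked, and still so for the second after the job is handed in, with the robot touching nothing.
It also fails if it takes over 72 s, if anything falls off the work surface, if the arm or the gripper's body presses on something with over 40 N, if the wrist force passes 120 N, or if a joint passes its speed limit or range.

ROBOT

A 7-joint arm with a two-finger parallel gripper is mounted at the origin on the work surface. World frame = base frame: x ahead of the robot, y to its left, z up, the work surface at z = 0. Lengths are in m, angles in rad, forces in N, time in s.
With the tool pointing down it reaches from about 0.4 to 0.85 m from the base axis. Payload 10.4 kg.
Tool frame: the origin (TCP) lies on the centre line of the jaws, within the pads' length; the fingertips stand 11 mm ahead of it and the grasp point (between the pads) lies 8 mm behind it; z points along the fingers, y is the line along which they close (so a half turn about z gives the same grasp; the last joint's range is limited). The gripper opens to 87 mm and grips with 3 to 60 N. Pads are 19 mm wide; open, the fingers measure 117 mm over their backs; the gripper's body (75 mm by 190 mm) begins 51 mm behind the grasp point.
Start: joints at [1.308, 0.332, -0.065, 1.46, 0.022, 1.35, -0.088], TCP at [0.148, -0.607, 0.234] pointing down, gripper open.
Joint ranges: [-2.6, 2.6], [-0.5, 2.12], [-1.47, 1.34], [0.16, 2.42], [-1.27, 4.41], [0.06, 2.06], [-2.6, 2.6]. Speed limits (rad/s): [2.22, 2.22, 2.79, 2.79, 3.14, 3.14, 3.14].

INTERFACE

Orientations are given as a unit quaternion [x, y, z, w].
In Python, from bench import r gives the robot as it stands.
- The arm moves only by the shell command python3 -m pendant 'ROWS' [OPENING] [FORCE]. ROWS is JSON, a list of rows, each a list of 4 numbers: the shift along the tool's x, y, z in m, then the turn about the tool's z in rad. A call has 1 to 8 rows; each row shifts and turns the commanded pose from where the row before left it, along the tool's axes as they then stand; what a row does not reach is not made up. A row lasts 1/12 s, in which the tool goes at most 41.7 mm and 7.16 degrees, less where a joint would pass 70% of its speed; a pose out of reach is approached as far as the arm can. A call with a gripper value outside its range is refused whole. OPENING is the opening, from 0 (shut) to 1 (fully open), set as the call begins (- or left out, the last holds). The fingers move at their own pace and stop on an object; FORCE is the grip in N (left out, the last holds). Time passes only in rows, so rows that do not move let the fingers close. It gives the time, the measured TCP pose, the force, the opening and the grip force at its end, in the units of the state.
- r.read_state(): the state, without advancing time (a new reading comes with each control period).
- r.camera(name): name is "scene" or "top" or "wrist"; returns a dict with "img" (420x560x3 uint8, red, green, blue), "camera_matrix" (3x3 intrinsics, pixels), "dist_coeffs" ([k1, k2, p1, p2, k3] as OpenCV has them; the pictures are not rectified), "xyz" and "attitude" of the camera in the world. Camera axes: x right, y down, z forward; pixel columns grow to the right and rows downward; lengths in m; the calibration is good to about 2 mm. A picture is of the moment at which its call begins. There is no depth.
- r.close_job(): hands the job in; it is judged then, once.
Trained networks look in the newest picture that a camera, given by its name, has taken for a name from the list of things; names that differ only in an ending like _2 or _b are one class to them, and where a whole thing is asked for, a point or a joint stands for the part that bears it (a point fixed in the world has none). Each returns a list of dicts, best first, with "score" (0 to 1); they miss things now and then, are a little off and sometimes report something else, mostly with a low value. They report only what shows in the picture. A call takes as long as a camera call. They do not tell look-alikes from the thing itself.
- r.outline_of(thing, camera): "mask" (420x560 bool, what is visible of it) and "bbox" ([centre column, centre row, width, height] in pixels, round what is visible of it).
The state is a dict: "time": time; "joint_positions": joint angles; "joint_vel": joint speeds; "joint_torque": joint torques, N m; "ee_pos": TCP position; "eef_rot": TCP orientation; "ft_force": force on the tool from outside, world axes, zero at the start; "torque": the same for the moment, N m; "width": finger opening in m; "grip_force": force on a finger pad.
Only numpy, scipy, OpenCV 4.12 (cv2) and the standard library are available. Lean on these libraries where they do the work, as an engineer would, in place of code of your own. Each camera call takes 0.05 s, during which the arm holds its last target. There are 200 camera calls.

## Working session

There is one attempt and no reset: what is moved stays moved. The work goes in short steps, Python scripts to look and compute and a shell command to move; the robot and the scene stay as the last step left them, time stands still between calls to the robot, and variables do not carry over. Pictures are saved under pics/ and viewed, at most 10 in all, crops included, and the job is handed in when it is done.

```bash
ls; mkdir -p pics
cat > h.py <<'E'
import numpy as np,cv2
from bench import r
from scipy.spatial.transform import Rotation as R
def save(c,n): cv2.imwrite('pics/'+n,c['img'][:,:,::-1])
def ray(c,px):
    K=np.array(c['camera_matrix']);d=np.array(c['dist_coeffs'])
    p=cv2.undistortPoints(np.array(px,float).reshape(-1,1,2),K,d).reshape(-1,2)
    a=np.array(c['attitude']);M=R.from_quat(a).as_matrix() if a.size==4 else a.reshape(3,3)
    return np.c_[p,np.ones(len(p))]@M.T,np.array(c['xyz'])
def atz(c,px,z):
    v,o=ray(c,px);return o+v*((z-o[2])/v[:,2])[:,None]
E
python3 - <<'E'
from h import *
s=r.read_state();print({k:np.round(v,3) for k,v in s.items()})
for n in('top','scene'):
    c=r.camera(n);save(c,n+'0.png');print(n,c['xyz'],c['attitude'])
    for t in['file_grip','weeder','tray','pots','small_pot','scoop','jar','mallet','brush']:
        for o in r.outline_of(t,n)[:4]:
            m=o['mask'].astype(np.uint8);q=np.argwhere(m)[:,::-1].astype(np.float32)
            b=cv2.minAreaRect(q);print(t,round(o['score'],2),np.round(o['bbox']),np.round(cv2.boxPoints(b)).tolist(),np.round(atz(c,[b[0]],0.02)[0],3))
E
```

```text
pics
{'time': np.float64(0.0), 'joint_positions': array([ 1.308,  0.333, -0.065,  1.461,  0.022,  1.35 , -0.089]), 'joint_vel': array([-0.001, -0.001, -0.001,  0.   ,  0.001, -0.001,  0.   ]), 'joint_torque': array([-0.0000e+00, -6.2326e+01,  2.4000e-02, -3.8989e+01, -6.1000e-02,
        4.0000e-02,  0.0000e+00]), 'ee_pos': array([ 0.148, -0.607,  0.233]), 'eef_rot': array([ 0.993,  0.12 , -0.   , -0.001]), 'ft_force': array([0.511, 1.235, 0.22 ]), 'torque': array([ 0.008, -0.072, -0.016]), 'grip_force': np.float64(0.0), 'width': np.float64(0.087)}
top [ 0.19092304 -0.00293766  1.42461003] [ 0.70627036 -0.70170152  0.06199978 -0.07037879]
file_grip 0.87 [391. 305.  63.  93.] [[355.0, 266.0], [371.0, 256.0], [425.0, 346.0], [410.0, 355.0]] [ 0.181 -0.297  0.02 ]
file_grip 0.22 [183. 205.  62. 107.] [[149.0, 246.0], [174.0, 148.0], [215.0, 159.0], [189.0, 257.0]] [0.479 0.314 0.02 ]
weeder 0.69 [457. 230.  48.  92.] [[429.0, 194.0], [471.0, 183.0], [494.0, 274.0], [451.0, 284.0]] [ 0.391 -0.512  0.02 ]
weeder 0.65 [279. 152.  38.  72.] [[255.0, 116.0], [285.0, 111.0], [298.0, 184.0], [
[... 1941 characters left out ...]
242.  54.  64.] [[428.0, 262.0], [454.0, 204.0], [496.0, 223.0], [470.0, 281.0]] [0.517 0.534 0.02 ]
small_pot 0.76 [104. 224.  32.  30.] [[89.0, 208.0], [119.0, 208.0], [119.0, 237.0], [89.0, 237.0]] [ 0.628 -0.515  0.02 ]
scoop 0.59 [174. 272.  60.  58.] [[134.0, 289.0], [186.0, 237.0], [206.0, 257.0], [154.0, 309.0]] [ 0.777 -0.263  0.02 ]
jar 0.69 [371. 285.  40.  47.] [[349.0, 302.0], [360.0, 258.0], [391.0, 266.0], [380.0, 310.0]] [0.718 0.276 0.02 ]
mallet 0.73 [130. 180.  37.  58.] [[106.0, 149.0], [145.0, 148.0], [148.0, 204.0], [108.0, 206.0]] [ 0.417 -0.528  0.02 ]
brush 0.63 [288. 192.  23.  44.] [[272.0, 211.0], [294.0, 170.0], [303.0, 175.0], [281.0, 215.0]] [0.398 0.003 0.02 ]
```

Run:
```python
import cv2
a=cv2.imread('pics/top0.png');cv2.imwrite('pics/top0b.png',cv2.resize(a,(800,600),interpolation=3))
b=cv2.imread('pics/scene0.png');cv2.imwrite('pics/sc0b.png',cv2.resize(b[100:340,80:400],(800,600),interpolation=3))
```

```text
(no output)
```

View pics/top0b.png

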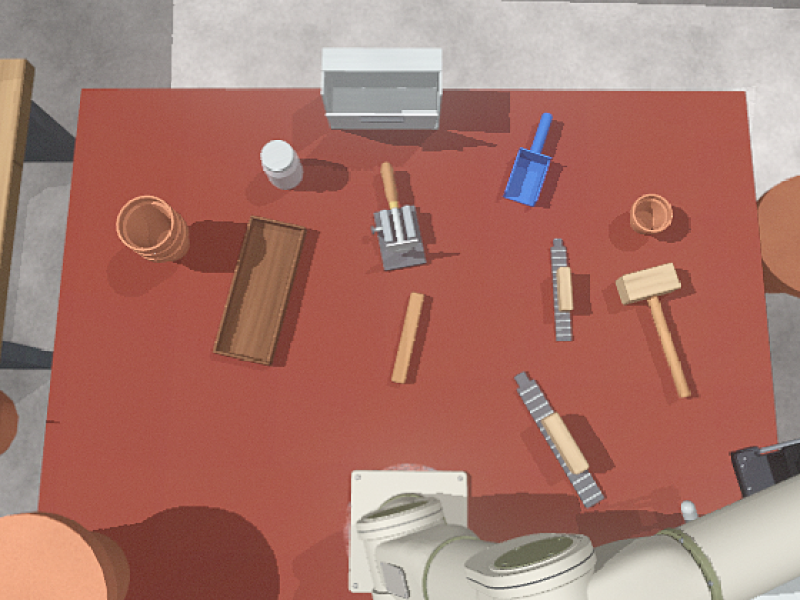

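View pics/sc0b.png

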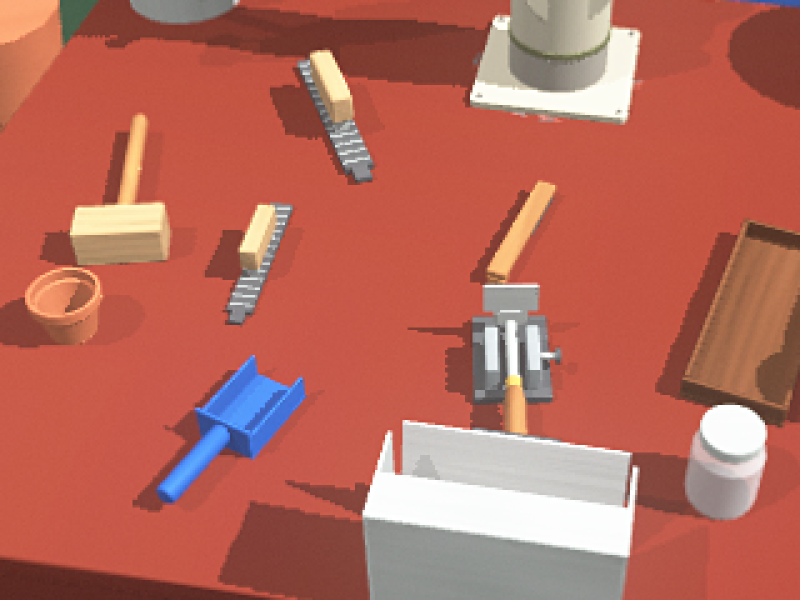

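The two candidates for the file in the top view (800x600 scale) are the short bar at (562,290) and the long bar at (558,440). The smaller one at (562,290) fits. Its nose tab is at (557,242), pointing +x. The blade is at about (399,243), with the weeder's handle going up and slightly left to (387,165). The tray is at (260,290). I'll confirm with sizes and a crop.

Run:
```python
from h import *
c=r.camera('top')
g=lambda a:np.array(a)*.7
for nm,n,t in(('small',(557,238),(566,341)),('large',(519,374),(596,502))):
    p=atz(c,[g(n),g(t)],.006);print(nm,np.round(p,3),np.linalg.norm(p[0]-p[1]))
im=c['img']
def up(x0,y0,w,h,k,s): return cv2.resize(s[y0:y0+h,x0:x0+w],None,fx=k,fy=k,interpolation=cv2.INTER_CUBIC)
a=up(370,160,50,85,7,im);b=up(255,105,50,85,7,im)
cv2.imwrite('pics/crop1.png',np.hstack([a,b])[:,:,::-1])
s=r.camera('scene')
cv2.imwrite('pics/crop2.png',np.hstack([up(165,170,45,65,8,s['img']),up(260,205,50,65,8,s['img'])])[:,:,::-1])
print(s['camera_matrix'],c['camera_matrix'])
```

```text
small [[ 0.597 -0.313  0.006]
 [ 0.377 -0.324  0.006]] 0.2210148931868176
large [[ 0.308 -0.225  0.006]
 [ 0.055 -0.372  0.006]] 0.2927499942561321
[[508.37742996   0.         278.6305625 ]
 [  0.         508.37742996 202.44383034]
 [  0.           0.           1.        ]] [[482.31600765   0.         281.88214612]
 [  0.         482.31600765 210.34608763]
 [  0.           0.           1.        ]]
```

View pics/crop1.png

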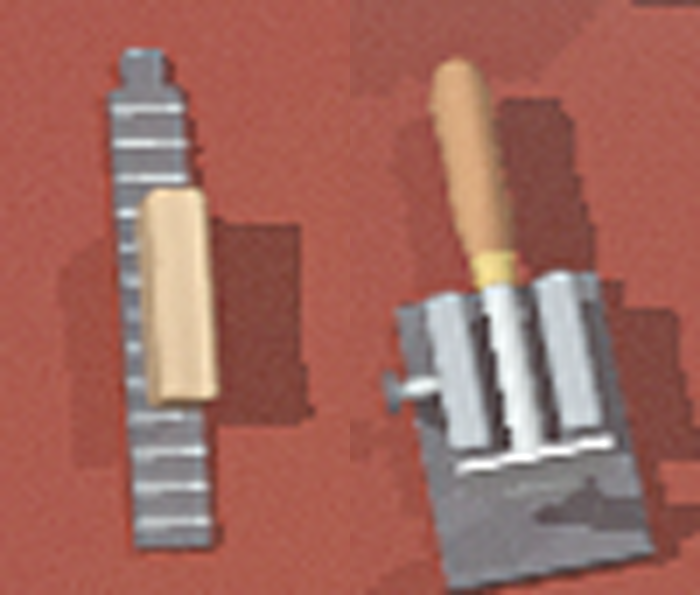

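View pics/crop2.png

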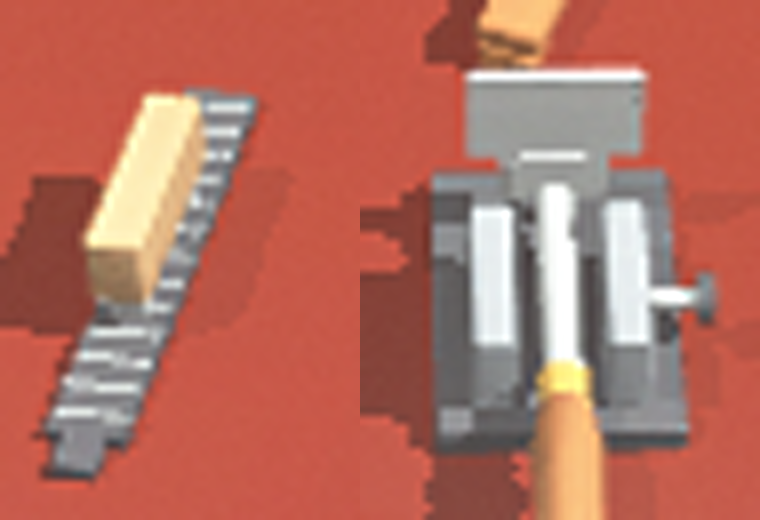

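The crops confirm it: the small file is 221 mm long against 218 expected. Its grip is at crop pixels (180,295), and the blade edge runs from (457,468) to (614,441).

Run:
```python
from h import *
c=r.camera('top');s=r.camera('scene')
f=lambda x,y,k,x0,y0:((x+.5)/k-.5+x0,(y+.5)/k-.5+y0)
T=[f(107,468,7,255,105),f(264,441,7,255,105)]
S=[f(286,75,8,260,205),f(106,75,8,260,205)]
vt,ot=ray(c,T);vs,os=ray(s,S);P=[]
for a,b in zip(vt,vs):
    A=np.c_[a,-b];u=np.linalg.lstsq(A,os-ot,rcond=None)[0];p,q=ot+u[0]*a,os+u[1]*b
    print(np.round(p,3),np.round(q,3));P.append((p+q)/2)
d=P[0]-P[1];print('edge c',(P[0]+P[1])/2,'len',np.linalg.norm(d),'yaw',np.degrees(np.arctan2(-d[0],d[1])))
# base corners z~0.0?
B=atz(c,[f(97,590,7,255,105),f(303,550,7,255,105)],0.01);d=B[0]-B[1];print('base',np.round(B,3),np.degrees(np.arctan2(-d[0],d[1])),np.linalg.norm(d))
h=atz(c,[f(107,60,7,255,105),f(160,450,7,255,105)],.04);print('handle',h,np.degrees(np.arctan2(*(h[0]-h[1])[[1,0]])))
F=atz(c,[f(142,50,7,370,160),f(172,547,7,370,160)],.008);print('file',np.round(F,4),F[0]-118/218*(F[0]-F[1]),np.degrees(np.arctan2(*(F[0]-F[1])[[1,0]])))
G=atz(c,[f(x,y,7,370,160) for x,y in((148,190),(204,188),(216,398),(160,401))],.055);print('grip',np.round(G,4),G.mean(0))
S2=[f(x,y,8,165,170) for x,y in((145,95),(200,100),(140,248),(86,245))];G=atz(s,S2,.055);print('gripS',np.round(G,4),G.mean(0))
t=[np.array(x)*.7 for x in((251,218),(304,230),(269,363),(215,352))];t=atz(c,t,.03);print('tray',np.round(t,3),t.mean(0))
d=t[0]+t[1]-t[2]-t[3];print(np.degrees(np.arctan2(d[1],d[0])),np.linalg.norm(d)/2)
st=r.read_state();M=R.from_quat(st['eef_rot']).as_matrix();print(M.round(3),st['ee_pos'])
```

```text
[0.558 0.049 0.088] [0.558 0.048 0.088]
[ 0.569 -0.015  0.088] [ 0.57  -0.016  0.088]
edge c [0.56365274 0.01651939 0.08829015] len 0.06510146724891921 yaw 10.396325576865175
base [[ 0.525  0.056  0.01 ]
 [ 0.543 -0.033  0.01 ]] 11.567776090953261 0.090426366266273
handle [[0.75432941 0.05339475 0.04      ]
 [0.57896939 0.02872285 0.04      ]] 8.008539062920114
file [[ 0.5963 -0.3121  0.008 ]
 [ 0.3792 -0.3173  0.008 ]] [ 0.47876978 -0.31488695  0.008     ] 1.3730834959392835
grip [[ 0.5225 -0.3022  0.055 ]
 [ 0.5235 -0.3255  0.055 ]
 [ 0.4347 -0.3271  0.055 ]
 [ 0.4334 -0.3041  0.055 ]] [ 0.47852664 -0.31473409  0.055     ]
gripS [[ 0.4442 -0.3271  0.055 ]
 [ 0.4431 -0.305   0.055 ]
 [ 0.5296 -0.3026  0.055 ]
 [ 0.5317 -0.3231  0.055 ]] [ 0.4871463  -0.31444118  0.055     ]
tray [[0.631 0.337 0.03 ]
 [0.605 0.224 0.03 ]
 [0.325 0.285 0.03 ]
 [0.346 0.397 0.03 ]] [0.4769938  0.31076396 0.03      ]
-12.128276207308053 0.2893418656510952
[[ 0.971  0.238  0.   ]
 [ 0.238 -0.971 -0.   ]
 [ 0.     0.    -1.   ]] [ 0.14846672 -0.60712213  0.23356674]
```

```bash
cat >> h.py <<'E'
def togo(x,y,z,yaw):
    s=r.read_state();M=R.from_quat(s['eef_rot']).as_matrix()
    d=M.T@(np.array([x,y,z])-s['ee_pos']);yw=np.degrees(np.arctan2(M[1,0],M[0,0]))
    print('t',round(s['time'],2),'pos',s['ee_pos'].round(4),'yaw',yw.round(2),'tilt',np.degrees(np.arccos(-M[2,2])).round(2),'d_mm',(d*1e3).round(1),'turn',np.radians(yw-yaw).round(4),'F',s['ft_force'].round(2),'w',round(s['width'],4),'g',round(s['grip_force'],1),'q',s['joint_positions'].round(2))
E
python3 -m pendant '[[0.0355,-0.0186,0,0],[0.0355,-0.0186,0,0],[0.0355,-0.0186,0,0],[0.0355,-0.0186,0,0],[0.0355,-0.0186,0,0],[0.0355,-0.0186,0,0],[0.0355,-0.0186,0,0],[0.0355,-0.0186,0,0]]' 1 60
python3 -m pendant '[[0.0355,-0.0186,0,0],[0.0355,-0.0186,0,0],[0.035,-0.0186,0,0],[0,0,0,0.108],[0,0,0,0.108],[0,0,0,0]]'
python3 -c "
from h import *
togo(.479,-.315,.06,1.4)
c=r.camera('wrist');save(c,'w1.png');print(c['xyz'],c['attitude'])
for o in r.outline_of('file_grip','wrist'):print(o['score'],o['bbox'])
"
```

```text
time: 1.87
ee_pos: [0.3902, -0.3937, 0.2339]
eef_rot: [0.993, 0.12, 0.0, 0.0]
ft_force: [0.9, -0.9, -0.0]
width: 0.0874
grip_force: 0.0
time: 2.37
ee_pos: [0.4792, -0.3152, 0.2335]
eef_rot: [1.0, 0.01, 0.0, 0.0]
ft_force: [-0.6, -0.2, 0.4]
width: 0.0867
grip_force: 0.0
t 2.37 pos [ 0.4792 -0.3152  0.2335] yaw 1.15 tilt 0.01 d_mm [ -0.2  -0.2 173.5] turn -0.0044 F [-0.63 -0.2   0.36] w 0.0867 g 0.0 q [ 0.78  0.24 -0.32  1.59  0.08  1.33 -1.11]
[ 0.55022783 -0.31406483  0.38553152] [ 0.70808556 -0.69446009 -0.08927812  0.09148468]
0.79 [284.3, 169.1, 21.8, 166.9]
0.78 [229.5, 311.6, 41.4, 28.3]
```

View pics/w1.png

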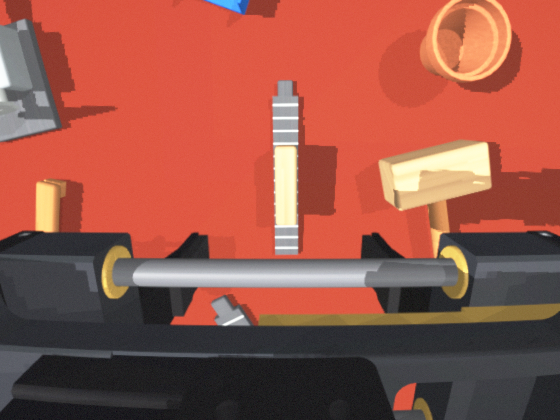

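```bash
python3 -c "
from h import *
c=r.camera('wrist')
G=atz(c,[(274.5,146.5),(297.5,146.5),(298,227),(276,227)],.055);print(G.round(4),G.mean(0))
N=atz(c,[(285.5,81),(287,254)],.008);print(N)
"
python3 -m pendant '[[0,0,0.035,0],[0,0,0.035,0],[0,0,0.035,0],[0,0,0.03,0],[0,0,0.0,0]]'
```

```text
[[ 0.5272 -0.3045  0.055 ]
 [ 0.5278 -0.329   0.055 ]
 [ 0.4377 -0.3329  0.055 ]
 [ 0.437  -0.3079  0.055 ]] [ 0.48243477 -0.31854823  0.055     ]
[[ 0.59988105 -0.3144176   0.008     ]
 [ 0.38348908 -0.3222901   0.008     ]]
time: 2.93
ee_pos: [0.475, -0.3144, 0.0927]
eef_rot: [1.0, 0.013, -0.004, -0.003]
ft_force: [-1.5, 0.1, -0.3]
width: 0.087
grip_force: 0.0
```

```bash
python3 -m pendant '[[0,0,0,0]]'>/dev/null; python3 -c "
from h import *
togo(.482,-.3165,.031,1.8)"
```

```text
t 3.02 pos [ 0.4778 -0.3158  0.0981] yaw 1.43 tilt 0.15 d_mm [ 4.3  1.  67.1] turn -0.0065 F [-0.25 -0.8   0.65] w 0.0869 g 0.0 q [ 0.77  0.35 -0.32  1.74  0.12  1.07 -1.13]
```

```bash
python3 -m pendant '[[0.003,0.001,0.02,-0.006],[0.0,0,0.02,0],[0,0,0.017,0],[0,0,0.01,0],[0,0,0,0],[0,0,0,0]]'
python3 -m pendant '[[0,0,0,0],[0,0,0,0],[0,0,0,0],[0,0,0,0],[0,0,0,0],[0,0,0,0]]' 0 60
python3 -c "
from h import *
togo(.482,-.3165,.031,1.8)"
```

```text
time: 3.52
ee_pos: [0.4825, -0.3173, 0.0332]
eef_rot: [1.0, 0.015, 0.001, 0.0]
ft_force: [0.0, -0.1, 0.8]
width: 0.0869
grip_force: 0.0
time: 4.02
ee_pos: [0.4818, -0.3167, 0.0317]
eef_rot: [1.0, 0.015, 0.0, 0.0]
ft_force: [-0.1, 0.3, 0.2]
width: 0.0549
grip_force: 0.0
t 4.02 pos [ 0.4818 -0.3167  0.0317] yaw 1.71 tilt 0.02 d_mm [ 0.2 -0.2  0.7] turn -0.0016 F [-0.08  0.31  0.22] w 0.0549 g 0.0 q [ 0.75  0.44 -0.3   1.78  0.16  0.94 -1.16]
```

```bash
python3 -m pendant '[[0,0,0,0],[0,0,0,0],[0,0,0,0],[0,0,0,0],[0,0,0,0],[0,0,0,0],[0,0,0,0],[0,0,0,0]]' 0 60
python3 -m pendant '[[0,0,0,0],[0,0,0,0],[0,0,-0.01,0],[0,0,-0.03,0],[0,0,-0.04,0],[0,0,-0.04,0],[0,0,-0.04,0],[0,0,0,0]]'
python3 -c "
from h import *
togo(.49,0,.19,10.6)"
```

```text
time: 4.68
ee_pos: [0.4817, -0.3166, 0.0315]
eef_rot: [1.0, 0.015, -0.0, -0.0]
ft_force: [-0.6, 0.4, -0.0]
width: 0.0237
grip_force: 60.0
time: 5.35
ee_pos: [0.4849, -0.3183, 0.2008]
eef_rot: [1.0, 0.015, 0.005, 0.003]
ft_force: [1.5, -1.3, -2.3]
width: 0.0233
grip_force: 60.0
t 5.35 pos [ 0.4849 -0.3183  0.2008] yaw 1.71 tilt 0.7 d_mm [  14.5 -318.1    8.7] turn -0.1552 F [ 1.49 -1.28 -2.32] w 0.0233 g 60.0 q [ 0.78  0.26 -0.33  1.63  0.09  1.25 -1.11]
```

```bash
python3 -m pendant '[[0.002,-0.04,0,0],[0.002,-0.04,0,0],[0.002,-0.04,0,0],[0.002,-0.04,0,0],[0.002,-0.04,0,0],[0.002,-0.04,0,0],[0.002,-0.04,0,0],[0.002,-0.04,0,0]]'
python3 -m pendant '[[0,0,0,-0.077],[0,0,0,-0.077],[0,0,0.015,0],[0,0,0.015,0],[0,0,0,0],[0,0,0,0],[0,0,0,0]]'
python3 -c "
from h import *
togo(.495,.0038,.1195,10.5)
c=r.camera('scene');s=c['img'][150:300,200:400];cv2.imwrite('pics/s2.png',cv2.resize(s,(800,600),interpolation=2)[:,:,::-1])"
```

```text
time: 6.02
ee_pos: [0.4875, 0.0054, 0.1918]
eef_rot: [1.0, 0.015, 0.0, 0.0]
ft_force: [1.8, -0.0, -3.3]
width: 0.0237
grip_force: 60.0
time: 6.6
ee_pos: [0.4884, 0.0036, 0.1623]
eef_rot: [0.996, 0.092, 0.0, 0.0]
ft_force: [-0.3, -0.6, -3.2]
width: 0.0236
grip_force: 60.0
t 6.6 pos [0.4884 0.0036 0.1623] yaw 10.53 tilt 0.04 d_mm [ 6.5  1.  42.8] turn 0.0004 F [-0.34 -0.56 -3.25] w 0.0236 g 60.0 q [ 0.45  0.13 -0.59  1.88  0.08  1.15 -1.55]
```

View pics/s2.png

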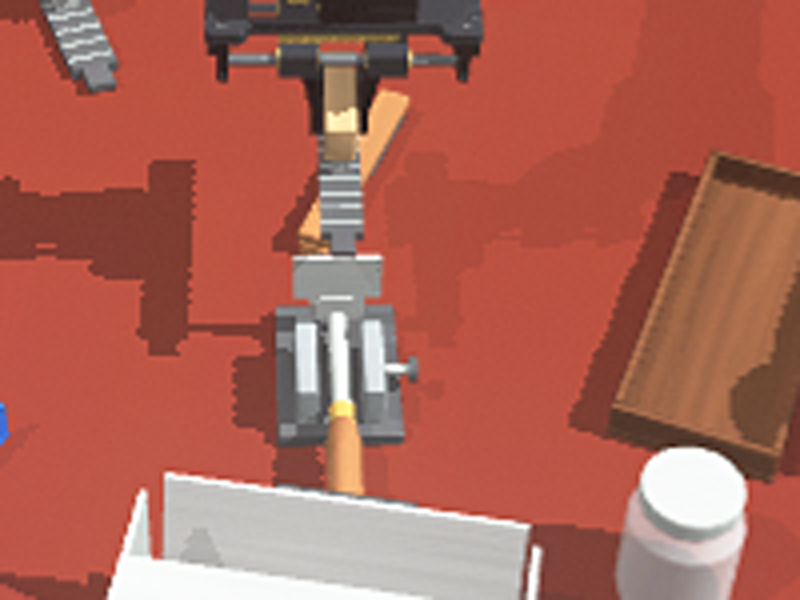

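The view shows the file held level at (340,190), in line with the blade at (338,270) and the neck. Probing down next.

```bash
python3 -m pendant '[[0.005,0.001,0.015,0],[0,0,0.012,0],[0,0,0.006,0],[0,0,0,0],[0,0,0,0]]'
python3 -m pendant '[[0,0,0.003,0],[0,0,0,0],[0,0,0,0]]'
python3 -m pendant '[[0,0,0.002,0],[0,0,0,0],[0,0,0,0]]'
```

```text
time: 7.07
ee_pos: [0.493, 0.0037, 0.1285]
eef_rot: [0.996, 0.092, -0.0, -0.0]
ft_force: [0.7, 0.1, -3.0]
width: 0.0236
grip_force: 60.0
time: 7.32
ee_pos: [0.4934, 0.0035, 0.1258]
eef_rot: [0.996, 0.092, 0.0, 0.0]
ft_force: [-0.7, 0.2, -4.4]
width: 0.0239
grip_force: 60.0
time: 7.57
ee_pos: [0.4936, 0.0036, 0.1238]
eef_rot: [0.996, 0.092, 0.0, 0.0]
ft_force: [0.1, 0.7, -2.0]
width: 0.0237
grip_force: 60.0
```

```bash
for i in 1; do python3 -m pendant '[[0,0,0.001,0],[0,0,0,0],[0,0,0,0]]'; python3 -c "
from h import *
print(r.read_state()['torque'])"; python3 -m pendant '[[0,0,0.001,0],[0,0,0,0],[0,0,0,0]]';python3 -c "
from h import *
print(r.read_state()['torque'])";done
```

```text
time: 7.82
ee_pos: [0.4937, 0.0036, 0.1229]
eef_rot: [0.996, 0.092, 0.0, 0.0]
ft_force: [0.1, -0.1, 1.6]
width: 0.0236
grip_force: 60.0
[ 0.03950336 -0.30819524  0.03473692]
time: 8.07
ee_pos: [0.4937, 0.0036, 0.1219]
eef_rot: [0.996, 0.092, 0.0, 0.0]
ft_force: [0.2, -0.5, 3.8]
width: 0.0234
grip_force: 60.0
[ 0.0605856  -0.4175279  -0.05209258]
```

```bash
python3 -m pendant '[[0.006,0,0,0],[0.008,0,0,0],[0.008,0,0,0],[0.008,0,0,0]]'; python3 -c "
from h import *
togo(.632,.029,.122,10.5)"
```

```text
time: 8.4
ee_pos: [0.5217, 0.0087, 0.1211]
eef_rot: [0.996, 0.092, -0.002, 0.0]
ft_force: [-11.0, -1.5, 8.7]
width: 0.0238
grip_force: 60.0
t 8.4 pos [0.5217 0.0087 0.1211] yaw 10.51 tilt 0.25 d_mm [ 1.122e+02  1.000e-01 -1.400e+00] turn 0.0002 F [-10.98  -1.46   8.66] w 0.0238 g 60.0 q [ 0.41  0.26 -0.58  1.84  0.16  1.09 -1.61]
```

```bash
python3 -m pendant '[[0.007,0,-0.0012,0],[0.007,0,0,0],[0.007,0,0,0]]'; python3 -c "
from h import *
togo(.632,.029,.122,10.5)"
```

```text
time: 8.65
ee_pos: [0.5423, 0.0126, 0.1221]
eef_rot: [0.996, 0.092, -0.002, 0.0]
ft_force: [-8.2, -1.1, 6.7]
width: 0.0234
grip_force: 60.0
t 8.65 pos [0.5423 0.0126 0.1221] yaw 10.51 tilt 0.25 d_mm [91.2  0.2 -0.3] turn 0.0002 F [-8.23 -1.07  6.65] w 0.0234 g 60.0 q [ 0.39  0.3  -0.57  1.79  0.18  1.11 -1.63]
```

```bash
python3 -m pendant '[[0.007,0,-0.0005,0],[0.007,0,0,0],[0.007,0,0,0],[0.007,0,0,0]]'; python3 -c "
from h import *
togo(.632,.029,.122,10.5)"
```

```text
time: 8.98
ee_pos: [0.5699, 0.0177, 0.1224]
eef_rot: [0.996, 0.092, -0.002, 0.0]
ft_force: [-7.0, 0.2, 3.9]
width: 0.0237
grip_force: 60.0
t 8.98 pos [0.5699 0.0177 0.1224] yaw 10.52 tilt 0.25 d_mm [63.1  0.3  0.2] turn 0.0003 F [-6.97  0.16  3.92] w 0.0237 g 60.0 q [ 0.36  0.36 -0.56  1.72  0.21  1.13 -1.65]
```

7.1 N at the middle; carry on.

```bash
python3 -m pendant '[[0.007,0,0,0],[0.007,0,0,0],[0.007,0,0,0],[0.007,0,0,0]]'; python3 -c "
from h import *
togo(.632,.029,.122,10.5)"
```

```text
time: 9.32
ee_pos: [0.5974, 0.0228, 0.1223]
eef_rot: [0.996, 0.092, -0.002, 0.0]
ft_force: [-6.7, -1.0, 4.7]
width: 0.0234
grip_force: 60.0
t 9.32 pos [0.5974 0.0228 0.1223] yaw 10.52 tilt 0.26 d_mm [35.2  0.3  0.1] turn 0.0003 F [-6.7  -0.98  4.71] w 0.0234 g 60.0 q [ 0.33  0.42 -0.55  1.64  0.23  1.15 -1.67]
```

```bash
python3 -m pendant '[[0.007,0,0,0],[0.007,0,0,0],[0.007,0,0,0],[0.007,0,0,0],[0.007,0,0,0]]'; python3 -m pendant '[[0.006,0,-0.004,0],[0.003,0,-0.012,0],[0,0,-0.015,0],[0,0,0,0],[0,0,0,0]]'; python3 -c "
from h import *
togo(.493,.0036,.1525,10.5)"
```

```text
time: 9.73
ee_pos: [0.632, 0.0293, 0.1221]
eef_rot: [0.996, 0.092, -0.002, 0.0]
ft_force: [-5.2, -0.9, 2.5]
width: 0.0234
grip_force: 60.0
time: 10.15
ee_pos: [0.6426, 0.0314, 0.1553]
eef_rot: [0.996, 0.092, 0.001, 0.0]
ft_force: [-0.2, -0.1, -3.9]
width: 0.0233
grip_force: 60.0
t 10.15 pos [0.6426 0.0314 0.1553] yaw 10.53 tilt 0.14 d_mm [-152.1   -0.     2.4] turn 0.0005 F [-0.21 -0.07 -3.94] w 0.0233 g 60.0 q [ 0.28  0.48 -0.54  1.49  0.25  1.25 -1.68]
```

```bash
python3 -m pendant '[[-0.038,0,0,0],[-0.038,0,0,0],[-0.038,0,0,0],[-0.038,0,0,0],[0,0,0.015,0],[0,0,0.007,0],[0,0,0,0],[0,0,0,0]]'; python3 -c "
from h import *
togo(.493,.0036,.1232,10.5)"
```

```text
time: 10.82
ee_pos: [0.4928, 0.0037, 0.1319]
eef_rot: [0.996, 0.092, -0.0, -0.0]
ft_force: [0.8, 0.6, -3.0]
width: 0.0235
grip_force: 60.0
t 10.82 pos [0.4928 0.0037 0.1319] yaw 10.55 tilt 0.06 d_mm [0.2 0.2 8.7] turn 0.0008 F [ 0.78  0.58 -3.01] w 0.0235 g 60.0 q [ 0.45  0.18 -0.59  1.9   0.11  1.09 -1.57]
```

```bash
python3 -m pendant '[[0,0,0.005,0],[0,0,0.0036,0],[0,0,0,0],[0,0,0,0]]';python3 -m pendant '[[0.004,0,0,0],[0.007,0,0,0],[0.007,0,0,0],[0.007,0,0,0]]'; python3 -c "
from h import *
togo(.632,.029,.1223,10.5)"
```

```text
time: 11.15
ee_pos: [0.493, 0.0037, 0.1238]
eef_rot: [0.996, 0.092, 0.0, -0.0]
ft_force: [0.6, 0.5, -2.5]
width: 0.0234
grip_force: 60.0
time: 11.48
ee_pos: [0.5176, 0.008, 0.1237]
eef_rot: [0.996, 0.092, -0.0, 0.0]
ft_force: [-2.4, -0.2, 0.2]
width: 0.0239
grip_force: 60.0
t 11.48 pos [0.5176 0.008  0.1237] yaw 10.52 tilt 0.02 d_mm [116.3   0.2   1.4] turn 0.0004 F [-2.41 -0.17  0.21] w 0.0239 g 60.0 q [ 0.42  0.24 -0.58  1.85  0.15  1.09 -1.61]
```

```bash
python3 -m pendant '[[0.007,0,0.0006,0],[0.007,0,0.0005,0],[0.007,0,0,0],[0.007,0,0,0]]';python3 -c "
from h import *
togo(.632,.029,.1223,10.5)"
```

```text
time: 11.82
ee_pos: [0.5446, 0.0131, 0.1225]
eef_rot: [0.996, 0.092, -0.001, 0.0]
ft_force: [-6.6, -1.8, 4.1]
width: 0.024
grip_force: 60.0
t 11.82 pos [0.5446 0.0131 0.1225] yaw 10.52 tilt 0.08 d_mm [88.8  0.3  0. ] turn 0.0004 F [-6.56 -1.78  4.06] w 0.024 g 60.0 q [ 0.39  0.3  -0.58  1.78  0.18  1.11 -1.64]
```

```bash
python3 -m pendant '[[0.007,0,0,0],[0.007,0,0,0],[0.007,0,0,0],[0.007,0,0,0],[0.007,0,0,0],[0.007,0,0,0]]';python3 -m pendant '[[0.007,0,0,0],[0.007,0,0,0],[0.007,0,0,0],[0.007,0,0,0],[0.007,0,0,0],[0.007,0,0,0],[0.007,0,0,0]]';python3 -m pendant '[[0.006,0,-0.004,0],[0.003,0,-0.012,0],[0,0,-0.015,0],[0,0,0,0],[0,0,0,0]]'; python3 -c "
from h import *
togo(.493,.0036,.1525,10.5)"
```

```text
time: 12.32
ee_pos: [0.5856, 0.0207, 0.1224]
eef_rot: [0.996, 0.092, -0.001, 0.0]
ft_force: [-6.9, -1.0, 5.2]
width: 0.0237
grip_force: 60.0
time: 12.9
ee_pos: [0.6339, 0.0297, 0.1221]
eef_rot: [0.996, 0.092, -0.001, 0.0]
ft_force: [-3.9, -0.1, 2.0]
width: 0.0235
grip_force: 60.0
time: 13.32
ee_pos: [0.6437, 0.0316, 0.1546]
eef_rot: [0.996, 0.092, 0.001, 0.0]
ft_force: [-0.5, -0.6, -4.0]
width: 0.0234
grip_force: 60.0
t 13.32 pos [0.6437 0.0316 0.1546] yaw 10.53 tilt 0.15 d_mm [-153.2    0.     1.7] turn 0.0005 F [-0.51 -0.58 -4.  ] w 0.0234 g 60.0 q [ 0.29  0.48 -0.55  1.48  0.26  1.25 -1.68]
```

```bash
python3 -m pendant '[[-0.038,0,0,0],[-0.038,0,0,0],[-0.038,0,0,0],[-0.039,0,0,0],[0,0,0.015,0],[0,0,0.007,0],[0,0,0,0],[0,0,0,0]]'; python3 -c "
from h import *
togo(.493,.0036,.1226,10.5)"
```

```text
time: 13.98
ee_pos: [0.4928, 0.0037, 0.1312]
eef_rot: [0.996, 0.092, -0.0, -0.0]
ft_force: [0.3, 0.3, -4.2]
width: 0.0236
grip_force: 60.0
t 13.98 pos [0.4928 0.0037 0.1312] yaw 10.55 tilt 0.05 d_mm [0.2 0.2 8.6] turn 0.0009 F [ 0.32  0.34 -4.2 ] w 0.0236 g 60.0 q [ 0.45  0.18 -0.6   1.9   0.11  1.09 -1.57]
```

```bash
python3 -m pendant '[[0,0,0.005,0],[0,0,0.004,0],[0,0,0,0],[0,0,0,0]]';python3 -m pendant '[[0.004,0,0,0],[0.007,0,0,0],[0.007,0,0,0]]'; python3 -c "
from h import *
togo(.632,.029,.1223,10.5)"
```

```text
time: 14.32
ee_pos: [0.4932, 0.0038, 0.1229]
eef_rot: [0.996, 0.092, 0.001, -0.0]
ft_force: [0.3, -0.2, 0.7]
width: 0.0235
grip_force: 60.0
time: 14.57
ee_pos: [0.5101, 0.0065, 0.1226]
eef_rot: [0.996, 0.092, -0.001, 0.0]
ft_force: [-5.0, -1.1, 2.8]
width: 0.0236
grip_force: 60.0
t 14.57 pos [0.5101 0.0065 0.1226] yaw 10.52 tilt 0.07 d_mm [1.239e+02 1.000e-01 1.000e-01] turn 0.0003 F [-5.04 -1.06  2.84] w 0.0236 g 60.0 q [ 0.43  0.23 -0.59  1.87  0.14  1.09 -1.6 ]
```

```bash
python3 -m pendant '[[0.007,0,0.0002,0],[0.007,0,0,0],[0.007,0,0,0],[0.007,0,0,0],[0.007,0,0,0],[0.007,0,0,0]]';python3 -m pendant '[[0.007,0,0,0],[0.007,0,0,0],[0.007,0,0,0],[0.007,0,0,0],[0.007,0,0,0],[0.007,0,0.0001,0]]';python3 -m pendant '[[0.007,0,0.0001,0],[0.007,0,0.0001,0],[0.007,0,0.0001,0],[0.007,0,0.0001,0],[0.007,0,0.0,0],[0.007,0,0,0]]';python3 -m pendant '[[0.006,0,-0.004,0],[0.003,0,-0.012,0],[0,0,-0.015,0],[0,0,0,0],[0,0,0,0]]'; python3 -c "
from h import *
togo(.493,.0036,.1525,10.5)"
```

```text
time: 15.07
ee_pos: [0.5511, 0.0142, 0.1221]
eef_rot: [0.996, 0.092, -0.001, 0.0]
ft_force: [-8.7, -0.8, 6.3]
width: 0.0234
grip_force: 60.0
time: 15.57
ee_pos: [0.5922, 0.0218, 0.1219]
eef_rot: [0.996, 0.092, -0.002, 0.0]
ft_force: [-6.8, -1.5, 7.1]
width: 0.0234
grip_force: 60.0
time: 16.07
ee_pos: [0.6335, 0.0294, 0.1213]
eef_rot: [0.996, 0.092, -0.002, 0.0]
ft_force: [-5.7, -0.1, 2.7]
width: 0.0234
grip_force: 60.0
time: 16.48
ee_pos: [0.6436, 0.0316, 0.1538]
eef_rot: [0.996, 0.092, 0.001, 0.0]
ft_force: [-0.9, -0.3, -4.3]
width: 0.0231
grip_force: 60.0
t 16.48 pos [0.6436 0.0316 0.1538] yaw 10.53 tilt 0.13 d_mm [-153.2   -0.     0.9] turn 0.0005 F [-0.95 -0.34 -4.32] w 0.0231 g 60.0 q [ 0.29  0.48 -0.55  1.48  0.26  1.25 -1.68]
```

```bash
python3 -m pendant '[[-0.038,0,0,0],[-0.038,0,0,0],[-0.038,0,0,0],[-0.039,0,0,0],[0,0,0.015,0],[0,0,0.006,0],[0,0,0,0],[0,0,0,0]]'; python3 -c "
from h import *
togo(.493,.0036,.1223,10.5)"
```

```text
time: 17.15
ee_pos: [0.4928, 0.0037, 0.1316]
eef_rot: [0.996, 0.092, -0.0, -0.0]
ft_force: [0.4, -0.2, -3.8]
width: 0.0238
grip_force: 60.0
t 17.15 pos [0.4928 0.0037 0.1316] yaw 10.55 tilt 0.05 d_mm [0.2 0.1 9.3] turn 0.0009 F [ 0.36 -0.23 -3.78] w 0.0238 g 60.0 q [ 0.46  0.18 -0.6   1.9   0.11  1.09 -1.58]
```

```bash
python3 -m pendant '[[0,0,0.005,0],[0,0,0.0044,0],[0,0,0,0],[0,0,0,0]]';python3 -m pendant '[[0.004,0,0,0],[0.007,0,0,0],[0.007,0,0,0],[0.007,0,0,0],[0.007,0,-0.0001,0],[0.007,0,-0.0001,0]]'; python3 -m pendant '[[0.007,0,-0.0001,0],[0.007,0,0,0],[0.007,0,0,0],[0.007,0,0,0],[0.007,0,0,0],[0.007,0,0,0]]'; python3 -c "
from h import *
togo(.632,.029,.1223,10.5)"
```

```text
time: 17.48
ee_pos: [0.4933, 0.0038, 0.1229]
eef_rot: [0.996, 0.092, 0.001, -0.0]
ft_force: [1.8, 1.2, 2.3]
width: 0.0234
grip_force: 60.0
time: 17.98
ee_pos: [0.53, 0.0102, 0.1224]
eef_rot: [0.996, 0.092, -0.002, 0.0]
ft_force: [-7.7, -1.8, 5.7]
width: 0.0234
grip_force: 60.0
time: 18.48
ee_pos: [0.5712, 0.0178, 0.1224]
eef_rot: [0.996, 0.092, -0.002, 0.0]
ft_force: [-7.8, -1.2, 4.3]
width: 0.0235
grip_force: 60.0
t 18.48 pos [0.5712 0.0178 0.1224] yaw 10.51 tilt 0.22 d_mm [61.8  0.1 -0.2] turn 0.0002 F [-7.82 -1.16  4.29] w 0.0235 g 60.0 q [ 0.37  0.37 -0.58  1.71  0.22  1.13 -1.66]
```

Force is 7.5 to 8.9 N, good. Finish this stroke the same way, then return for one more.

```bash
python3 -m pendant '[[0.007,0,0,0],[0.007,0,0,0],[0.007,0,0,0],[0.007,0,0,0.0],[0.007,0,0.0001,0],[0.007,0,0.0001,0],[0.007,0,0.0001,0],[0.007,0,0.0001,0]]';python3 -m pendant '[[0.006,0,0,0]]'; python3 -m pendant '[[0.006,0,-0.004,0],[0.003,0,-0.012,0],[0,0,-0.015,0],[0,0,0,0],[0,0,0,0]]';python3 -m pendant '[[-0.038,0,0,0],[-0.038,0,0,0],[-0.038,0,0,0],[-0.037,0,0,0],[0,0,0.015,0],[0,0,0.007,0],[0,0,0,0],[0,0,0,0]]'; python3 -c "
from h import *
togo(.493,.0036,.1223,10.5)"
```

```text
time: 19.15
ee_pos: [0.6264, 0.0281, 0.1217]
eef_rot: [0.996, 0.092, -0.002, 0.0]
ft_force: [-5.0, -0.5, 2.7]
width: 0.0235
grip_force: 60.0
time: 19.23
ee_pos: [0.6326, 0.0294, 0.1217]
eef_rot: [0.996, 0.092, -0.001, 0.0]
ft_force: [-4.6, -0.1, 0.6]
width: 0.0235
grip_force: 60.0
time: 19.65
ee_pos: [0.6427, 0.0314, 0.1545]
eef_rot: [0.996, 0.092, 0.001, 0.0]
ft_force: [-0.3, -0.1, -3.6]
width: 0.0237
grip_force: 60.0
time: 20.32
ee_pos: [0.4938, 0.0039, 0.131]
eef_rot: [0.996, 0.092, -0.0, -0.0]
ft_force: [1.1, 1.0, -3.6]
width: 0.0235
grip_force: 60.0
t 20.32 pos [0.4938 0.0039 0.131 ] yaw 10.55 tilt 0.06 d_mm [-0.8  0.2  8.7] turn 0.0009 F [ 1.1   1.03 -3.62] w 0.0235 g 60.0 q [ 0.46  0.18 -0.61  1.9   0.12  1.09 -1.58]
```

```bash
python3 -m pendant '[[0,0,0.005,0],[0,0,0.0038,0],[0,0,0,0],[0,0,0,0]]';python3 -m pendant '[[0.004,0,0,0],[0.007,0,0,0],[0.007,0,0,0],[0.007,0,0,0],[0.007,0,-0.0001,0],[0.007,0,-0.0001,0]]'; python3 -m pendant '[[0.007,0,-0.0001,0],[0.007,0,0,0],[0.007,0,0,0],[0.007,0,0,0],[0.007,0,0,0],[0.007,0,0,0]]'; python3 -m pendant '[[0.007,0,0.0001,0],[0.007,0,0.0001,0],[0.007,0,0.0001,0],[0.007,0,0.0002,0.0]]'; python3 -m pendant '[[0.007,0,0.0002,0],[0.007,0,0.0002,0],[0.007,0,0.0002,0],[0.007,0,0.0001,0]]'; python3 -m pendant '[[0.006,0,-0.004,0],[0.003,0,-0.012,0],[0,0,-0.02,0],[0,0,-0.02,0],[0,0,0,0]]'
python3 -c "
from h import *
togo(.477,.311,.15,-12.1)"
```

```text
time: 20.65
ee_pos: [0.4943, 0.004, 0.123]
eef_rot: [0.996, 0.092, 0.001, -0.0]
ft_force: [0.1, -0.1, 2.3]
width: 0.0239
grip_force: 60.0
time: 21.15
ee_pos: [0.5311, 0.0104, 0.1225]
eef_rot: [0.996, 0.092, -0.001, 0.0]
ft_force: [-7.1, -1.3, 5.2]
width: 0.0234
grip_force: 60.0
time: 21.65
ee_pos: [0.5723, 0.018, 0.1225]
eef_rot: [0.996, 0.092, -0.002, 0.0]
ft_force: [-6.7, -0.8, 5.0]
width: 0.0232
grip_force: 60.0
time: 21.98
ee_pos: [0.5998, 0.0232, 0.1219]
eef_rot: [0.996, 0.092, -0.002, 0.0]
ft_force: [-6.5, -0.6, 5.3]
width: 0.0234
grip_force: 60.0
time: 22.32
ee_pos: [0.6272, 0.0282, 0.121]
eef_rot: [0.996, 0.092, -0.002, 0.0]
ft_force: [-6.0, -1.9, 4.4]
width: 0.0233
grip_force: 60.0
time: 22.73
ee_pos: [0.6391, 0.0308, 0.1824]
eef_rot: [0.996, 0.092, 0.003, 0.0]
ft_force: [1.3, 0.4, -2.9]
width: 0.0234
grip_force: 60.0
t 22.73 pos [0.6391 0.0308 0.1824] yaw 10.53 tilt 0.37 d_mm [-108.4 -305.1   31.5] turn 0.3949 F [ 1.34  0.41 -2.9 ] w 0.0234 g 60.0 q [ 0.31  0.45 -0.57  1.47  0.25  1.29 -1.67]
```

```bash
python3 -m pendant '[[-0.0136,-0.0381,0,0],[-0.0136,-0.0381,0,0],[-0.0136,-0.0381,0,0],[-0.0136,-0.0381,0,0],[-0.0136,-0.0381,0,0],[-0.0136,-0.0381,0,0],[-0.0136,-0.0381,0,0],[-0.0136,-0.0381,0,0]]'
python3 -m pendant '[[0,0,0,0.1],[0,0,0,0.1],[0,0,0,0.1],[0,0,0,0.095],[0,0,0,0],[0,0,0,0]]'
python3 -c "
from h import *
togo(.477,.311,.1,-12.1)
c=r.camera('wrist');save(c,'w2.png')
c=r.camera('top');cv2.imwrite('pics/t2.png',cv2.resize(c['img'][120:280,120:320],(800,640)[:2],interpolation=2)[:600,:,::-1])"
```

```text
time: 23.4
ee_pos: [0.473, 0.3113, 0.1774]
eef_rot: [0.996, 0.092, 0.0, 0.0]
ft_force: [1.1, 0.7, -4.3]
width: 0.0233
grip_force: 60.0
time: 23.9
ee_pos: [0.4741, 0.3101, 0.1774]
eef_rot: [0.995, -0.104, 0.0, 0.0]
ft_force: [0.8, 0.8, -3.4]
width: 0.0234
grip_force: 60.0
t 23.9 pos [0.4741 0.3101 0.1774] yaw -11.93 tilt 0.02 d_mm [ 2.7 -1.5 77.4] turn 0.0029 F [ 0.76  0.85 -3.36] w 0.0234 g 60.0 q [-0.11  0.31 -0.66  1.67  0.2   1.23 -2.59]
```

View pics/w2.png

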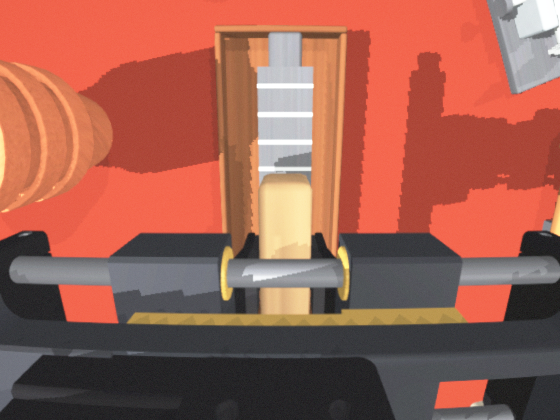

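The tray is straight below, with the file lengthwise in the middle of it (pixel column 285, between walls at 222 and 340). Joint 7 is near its limit, so I'll turn back slightly and then descend.

```bash
python3 -m pendant '[[0.001,-0.001,0,-0.07],[0,0,0.035,0],[0,0,0.035,0],[0,0,0.035,0],[0,0,0.015,0],[0,0,0.008,0],[0,0,0,0],[0,0,0,0]]'
python3 -c "
from h import *
togo(.477,.311,.0375,-8)"
```

```text
time: 24.67
ee_pos: [0.4758, 0.3113, 0.0505]
eef_rot: [0.998, -0.07, 0.0, -0.0]
ft_force: [0.2, 0.6, -2.5]
width: 0.0236
grip_force: 60.0
t 24.67 pos [0.4758 0.3113 0.0505] yaw -8.04 tilt 0.06 d_mm [ 1.2  0.2 13. ] turn -0.0006 F [ 0.15  0.57 -2.49] w 0.0236 g 60.0 q [-0.19  0.44 -0.56  1.78  0.28  0.99 -2.58]
```

```bash
python3 -m pendant '[[0,0,0.005,-0.02],[0,0,0.004,0],[0,0,0.001,0],[0,0,0,0],[0,0,0,0]]'
python3 -m pendant '[[0,0,0.001,0],[0,0,0.0005,0],[0,0,0,0],[0,0,0,0]]'
python3 -m pendant '[[0,0,0.0005,0],[0,0,0.0005,0],[0,0,0,0],[0,0,0,0]]'
```

```text
time: 25.08
ee_pos: [0.4755, 0.3109, 0.0399]
eef_rot: [0.998, -0.061, 0.0, -0.0]
ft_force: [-0.4, 0.1, -3.2]
width: 0.0238
grip_force: 60.0
time: 25.42
ee_pos: [0.4755, 0.3109, 0.0382]
eef_rot: [0.998, -0.061, 0.0, -0.0]
ft_force: [1.3, 0.4, -2.8]
width: 0.0232
grip_force: 60.0
time: 25.75
ee_pos: [0.4754, 0.311, 0.0375]
eef_rot: [0.998, -0.06, 0.0, -0.0]
ft_force: [-3.4, -0.1, 4.8]
width: 0.0235
grip_force: 60.0
```

```bash
python3 -m pendant '[[0,0,-0.0003,0],[0,0,0,0],[0,0,0,0],[0,0,0,0],[0,0,0,0],[0,0,0,0]]' 0.48
python3 -m pendant '[[0,0,-0.005,0],[0,0,-0.015,0],[0,0,-0.03,0],[0,0,-0.04,0],[0,0,-0.04,0],[0,0,-0.04,0],[0,0,0,0],[0,0,0,0]]'
python3 -c "
from h import *
togo(.477,.311,.2,-8)
c=r.camera('wrist');save(c,'w3.png')
c=r.camera('scene');save(c,'s3.png')"
```

```text
time: 26.25
ee_pos: [0.4754, 0.3108, 0.0374]
eef_rot: [0.998, -0.061, 0.0, 0.0]
ft_force: [-1.4, -0.2, -0.0]
width: 0.0413
grip_force: 0.0
time: 26.92
ee_pos: [0.4764, 0.3117, 0.2103]
eef_rot: [0.998, -0.061, 0.002, -0.001]
ft_force: [0.5, -0.1, -1.2]
width: 0.0418
grip_force: 0.0
t 26.92 pos [0.4764 0.3117 0.2103] yaw -6.95 tilt 0.29 d_mm [ 0.7  0.6 10.3] turn 0.0184 F [ 0.53 -0.09 -1.22] w 0.0418 g 0.0 q [-0.15  0.28 -0.6   1.62  0.16  1.29 -2.47]
```

View pics/w3.png

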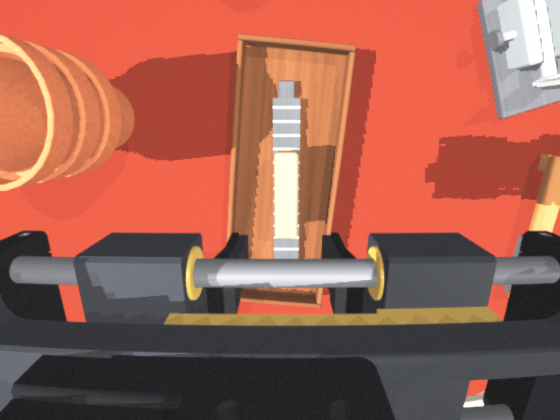

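View pics/s3.png

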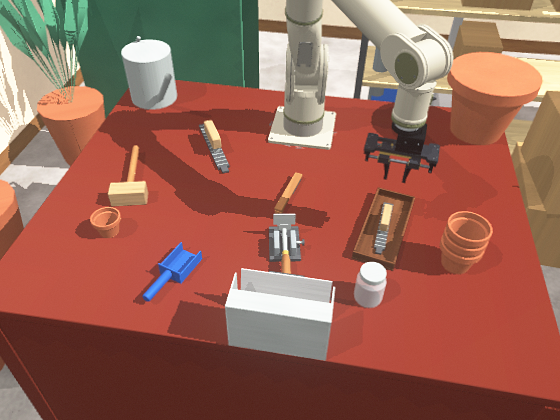

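The file lies flat in the tray (scene pixel (385,228)), the gripper is clear above it, and everything else is where it was.

```bash
python3 -c "
from bench import r
print(r.close_job())"
```

```text
the job is handed in; nothing more can be done
None
```

I gave the blade five forward strokes with the smaller file, lifting clear for every return, then laid the file flat on its cutting face in the tray and handed the job in after about 27 s; pressure was mostly 6–10 N, but stroke 1 measured about 12 N near its start and stroke 2 was light for its first 25 mm.

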